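# Set the drip feed of the flat-lap grinder

## Task

Get the grinder's drip feed ready: swing the copper spout in until its nozzle is over the hub bolt in the middle of the lap plate and let go of it, then screw the black knurled cap on top of the drip feeder down (clockwise seen from above) until it bottoms out, and back it off a quarter turn. Finish with the gripper still holding the cap at that setting, so that I can nip up its lock screw; leave the trays, tools and stones around and on the machine where they are.

Things in the scene. Friction and masses are not known exactly. Their poses are not given: they have to be found in the camera images.
- lap: Teal housing of the flat-lap grinder, 260 x 370 mm (x, y), its deck 105 mm above the table, fixed; stands elsewhere and turned each time. Origin at the centre of its underside on the table, z up. Lap plate's centre at x 0, y -55 mm; upright axis of the drip feeder, 150 mm from it, at x +30, y +92 mm. A grey splash bowl 204 mm across surrounds the plate, rim 147 mm above the table.
- plate_hub (a point): Centre of the lap plate's upper face, 135 mm above the table, under the dark steel hub bolt (22 mm across, its head 146 mm above the table). The plate is a yellowish disc 152 mm across that does not turn. z up.
- nozzle (a point): Outlet of the spout: underside of the small brass nozzle at its end, 150 mm from the feeder's axis and 161.5 mm above the table, 14 mm above the bowl's rim. Site axes: x along the spout outward from the feeder's axis, z up.
- spout_grip (a point): Middle of the red plastic sleeve (15 mm thick, 44 mm long, level) on the copper spout (10 mm thick): the place to take it, from above with the fingers closing across it; 110 mm from the feeder's axis, 185.5 mm above the table. Site axes: x along the spout outward from that axis, z up. The glass reservoir above the swivel is 68 mm across and reaches 276 mm above the table.
- spout (a joint): Swing of the spout about the feeder's upright axis (rad): 0 with the nozzle exactly over the hub bolt, growing anticlockwise seen from above as it swings away from the plate (starts between 0.8 and 1.35; stops at -0.4 and 1.7). Stiff swivel (0.2 N m): it stays where it is left.
- cap_grip (a point): On the axis of the black knurled cap (44 mm across, 30 mm tall, white pointer line on its top), 19 mm above its underside and 11 mm below its top: the point to grip it at, from above with the fingers on its sides. 317 mm above the table with the cap bottomed. The axis is the drip feeder's. z up; x points along the white pointer and turns with the cap.
- drip_cap (a joint): Turn of the cap (rad): 0 when it is bottomed out (a hard stop), growing as it is unscrewed (anticlockwise seen from above); a quarter turn is 1.571. Starts between 2.4 and 3.8, already on its thread. Right-hand thread, rises 3 mm per turn (0.48 mm per rad); needs 0.06 N m to turn and stays where it is left.
- stem: The cap's stem, which rises and falls with the cap without showing its turn; origin on the axis at the cap's underside (298 mm above the table when bottomed), z up. The cap belongs to it. Under the bottomed cap there is a brass collar 26 mm across (its small lock screw 9 mm below the cap reaches 22 mm from the axis) and, 22 mm below the cap, the reservoir's lid, 68 mm across.
- glass_blank: Bystander: small green glass block 26 x 24 x 10 mm lying loose on the lap plate; origin at the centre of its underside.
- dressing_stick: Bystander: off-white stick 72 x 13 x 13 mm lying loose on the housing's deck; origin at the centre of its underside.
- white_tray: Bystander: white plastic tray of tesserae, 110 x 210 x 38 mm, on the table; origin at the centre of its underside.
- grey_tray: Bystander: grey plastic tray of dark tesserae, 130 x 180 x 36 mm, on the table; origin at the centre of its underside.
- pink_cup: Bystander: pink plastic cup 80 mm across, 85 mm tall, on the table; origin at the centre of its underside.
- knife: Bystander: orange and black utility knife, about 147 x 24 x 17 mm, on the table; origin near its middle, on its underside.
- nippers: Bystander: tile nippers with blue handles, about 176 x 74 x 14 mm, on the table; origin near the jaws, on the underside.
- marble_slab: Bystander: marble piece 85 x 75 x 18 mm on the table; origin at the centre of its underside.

How it is judged:
By the outcome, as a careful person would: the job done as asked, in the order asked, and still so for the second after the job is handed in, while the arm keeps its last pose, push and grip.
It also fails if it takes over 67 s, if anything falls off the work surface, if the arm or the gripper's body presses on something with over 40 N, if the wrist force passes 120 N, or if a joint passes its speed limit or range.

## Robot

A 7-joint arm with a two-finger parallel gripper is mounted at the origin on the work surface. World frame = base frame: x ahead of the robot, y to its left, z up, the work surface at z = 0. Lengths are in m, angles in rad, forces in N, time in s.
With the tool pointing down it reaches from about 0.35 to 0.9 m from the base axis. Payload 7.2 kg.
Tool frame: the origin (TCP) lies at the very end of the fingers, on their centre line; the grasp point (between the pads) lies robot.grip_depth behind it (robot.grip_depth is the distance from the TCP to the grasp point, in m); z points along the fingers, y is the line along which they close (so a half turn about z gives the same grasp; the last joint's range is limited). The gripper opens to 88 mm and grips with 3 to 60 N. Pads are 20 mm wide; open, the fingers measure 115 mm over their backs; the gripper's body (75 mm by 178 mm) begins 61 mm behind the grasp point.
Start: joints at [-1.225, 0.411, -0.013, 1.596, 0.006, 1.134, -0.082], TCP at [0.251, 0.572, 0.223] pointing down, gripper open.
Joint ranges: [-2.95, 2.95], [-0.29, 1.99], [-1.47, 1.44], [0.14, 2.54], [-1.03, 4.17], [0.13, 1.85], [-2.86, 2.86]. Speed limits (rad/s): [2.39, 2.39, 3.01, 3.01, 3.14, 3.14, 3.14].

## Interface

Orientations are given as a unit quaternion [w, x, y, z].
In Python, from rig import robot gives the robot as it stands.
- The arm moves only by the tool play_rows, never from a script. Its argument "moves" is a list of rows, each an object of numbers: "tx", "ty", "tz": the shift along the tool's x, y, z in fractions of the full range, 1 being 600 mm; "ax", "ay", "az": the turn, a rotation vector about the tool's x, y, z in normalised numbers (1 is 2 rad). A call has 1 to 8 rows; each row is the pose to reach, as a shift and turn from the pose commanded when the call began, along the tool's axes at that moment; what a row does not reach only later rows make up. A row lasts 1/10 s, in which the tool goes at most 50 mm and 8.59 degrees, less where a joint would pass 70% of its speed; a pose out of reach is approached as far as the arm can. A shift or turn number past 1, either way, is cut back to 1. A call with a gripper value outside its range is refused whole. "hand" is the finger opening in mm, from 0 to 87.8, set as the call begins (left out, the last holds). The fingers move at their own pace and stop on an object; "newtons" is the grip in N (left out, the last holds). Time passes only in rows, so rows that repeat a pose let the fingers close. It gives the time, the measured TCP pose, the force, the opening and the grip force at its end, in the units of the state.
- robot.get_obs(): the state, without advancing time (a new reading comes with each control period).
- robot.read_camera(name): name is "side" or "top"; returns the picture (420x560x3 uint8, blue, green, red); there is no depth.
- robot.camera_model(name): a dict with "intrinsics" (3x3 intrinsics, pixels), "R" (3x3) and "t" (3): a world point X has camera coordinates R X + t. Camera axes: x right, y down, z forward; pixel columns grow to the right and rows downward; lengths in m; the calibration is good to about 2 mm. A picture is of the moment at which its call begins. camera_model takes no time and is no camera call.
- robot.job_done(): hands the job in; it is judged then, once.
Trained networks look in the newest picture that a camera, given by its name, has taken for a name from the list of things; names that differ only in an ending like _2 or _b are one class to them, and where a whole thing is asked for, a point or a joint stands for the part that bears it (a point fixed in the world has none). Each returns a list of dicts, best first, with "p" (0 to 1); they miss things now and then, are a little off and sometimes report something else, mostly with a low value. They report only what shows in the picture. A call takes as long as a camera call.
- robot.silhouettes(camera, name): "mask" (420x560 bool, what is visible of it) and "bbox" ([left, top, right, bottom] in pixels, round what is visible of it).
The state is a dict: "time_s": time; "qpos": joint angles; "joint_vel": joint speeds; "tau": joint torques, N m; "ee_pos": TCP position; "ee_rot": TCP orientation; "force": force on the tool from outside, world axes, zero at the start; "wrist_torque": the same for the moment, N m; "grip_width": opening from 0.0 (shut) to 1.0 (fully open); "grip_force": force on a finger pad.
Only numpy, scipy, OpenCV 4.12 (cv2) and the standard library are available. Lean on these libraries where they do the work, as an engineer would, in place of code of your own. Each camera call takes 0.05 s, during which the arm holds its last target. There are 200 camera calls.

## Working session

There is one attempt and no reset: what is moved stays moved. The work goes in short steps, Python scripts to look and compute and a tool call to move; the robot and the scene stay as the last step left them, time stands still between calls to the robot, and variables do not carry over. Pictures are saved under pics/ and viewed, at most 10 in all, crops included, and the job is handed in when it is done.

Besides the shell and the picture viewer there is one more tool, called after ">>>" by a JSON object that holds its "method" and its "body", one argument or row to a line. play_rows: Moves the arm, as the interface text tells. Its arguments: {"type":"object","properties":{"moves":{"type":"array","items":{"type":"object","properties":{"tx":{"type":"number"},"ty":{"type":"number"},"tz":{"type":"number"},"ax":{"type":"number"},"ay":{"type":"number"},"az":{"type":"number"}}}},"hand":{"type":"number"},"newtons":{"type":"number"}},"required":["moves"]}

```bash
ls; mkdir -p pics; python3 - <<'E'
from rig import robot
import cv2, numpy as np
o=robot.get_obs(); print(o['time_s'],o['ee_pos'],o['ee_rot'],o['grip_width'],robot.grip_depth)
for c in ('side','top'):
    im=robot.read_camera(c); cv2.imwrite(f'pics/{c}0.png',im)
    m=robot.camera_model(c); print(c,np.round(m['intrinsics'],1).tolist(),np.round(m['R'],3).tolist(),np.round(m['t'],3).tolist())
    for n in ('lap','stem','drip_cap','spout','nozzle'):
        for d in robot.silhouettes(c,n)[:2]: 
            ys,xs=np.nonzero(d['mask']); print(n,round(d['p'],2),d['bbox'],xs.mean().round(1),ys.mean().round(1),len(xs))
E
```

```text
pics
0.0 [0.25112805 0.57175294 0.22178596] [-1.16976748e-04  2.05404176e-01  9.78676876e-01 -8.27195402e-04] 1.000794706348385 0.0187
side [[496.7, 0.0, 272.4], [0.0, 496.7, 211.0], [0.0, 0.0, 1.0]] [[0.989, -0.145, -0.015], [-0.11, -0.679, -0.726], [0.095, 0.719, -0.688]] [-0.519, 0.193, 1.619]
lap 0.85 [222.7, 140.7, 313.8, 281.5] 266.9 224.1 8245
lap 0.47 [195.5, 159.7, 221.6, 188.7] 208.5 173.9 469
stem 0.64 [262.6, 139.3, 279.1, 157.8] 270.5 147.7 192
drip_cap 0.56 [264.5, 144.6, 278.0, 155.3] 270.5 147.8 180
spout 0.69 [286.3, 183.6, 313.8, 195.4] 301.5 187.6 145
nozzle 0.43 [271.5, 177.4, 318.5, 197.1] 296.8 186.8 153
top [[436.7, 0.0, 275.6], [0.0, 436.7, 203.2], [0.0, 0.0, 1.0]] [[-0.026, -0.999, -0.019], [-0.983, 0.029, -0.182], [0.183, 0.014, -0.983]] [0.009, 0.532, 1.191]
lap 0.89 [180.2, 143.1, 320.1, 264.8] 249.6 211.2 12998
lap 0.46 [395.3, 135.8, 427.8, 162.5] 409.2 149.7 755
stem 0.54 [192.7, 170.7, 214.2, 193.0] 201.9 178.6 327
drip_cap 0.76 [190.7, 167.9, 215.2, 190.3] 201.6 178.5 366
drip_cap 0.56 [180.0, 143.8, 322.1, 267.4] 249.5 211.1 13024
spout 0.53 [217.6, 140.8, 244.4, 179.1] 231.9 158.3 218
nozzle 0.6 [218.5, 140.5, 242.5, 175.2] 232.6 157.2 157
```

```bash
python3 - <<'E'
import cv2
a=cv2.imread('pics/top0.png'); b=cv2.imread('pics/side0.png')
cv2.imwrite('pics/a.png',cv2.resize(a[125:275,150:350],None,fx=4,fy=4,interpolation=cv2.INTER_CUBIC))
cv2.imwrite('pics/b.png',cv2.resize(b[130:290,200:400],None,fx=3.7,fy=3.7,interpolation=cv2.INTER_CUBIC))
E
```

```text
(no output)
```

View pics/top0.png

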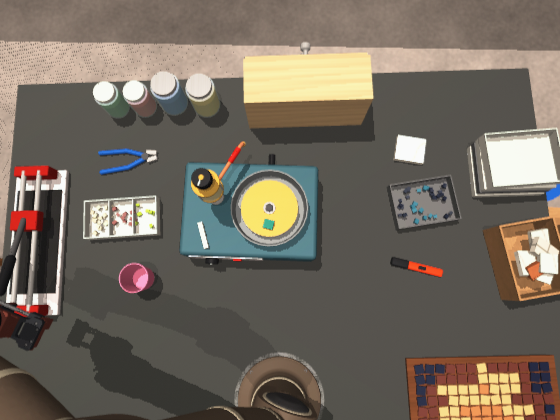

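View pics/a.png

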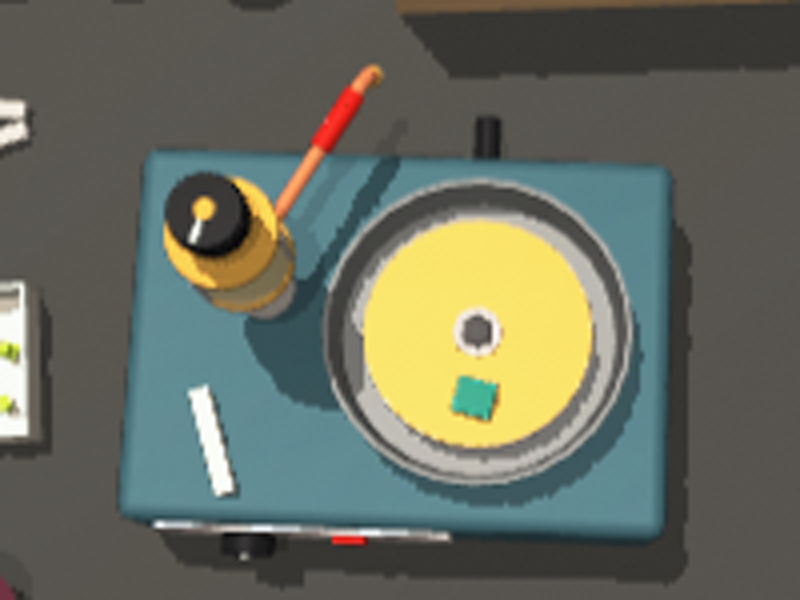

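View pics/b.png

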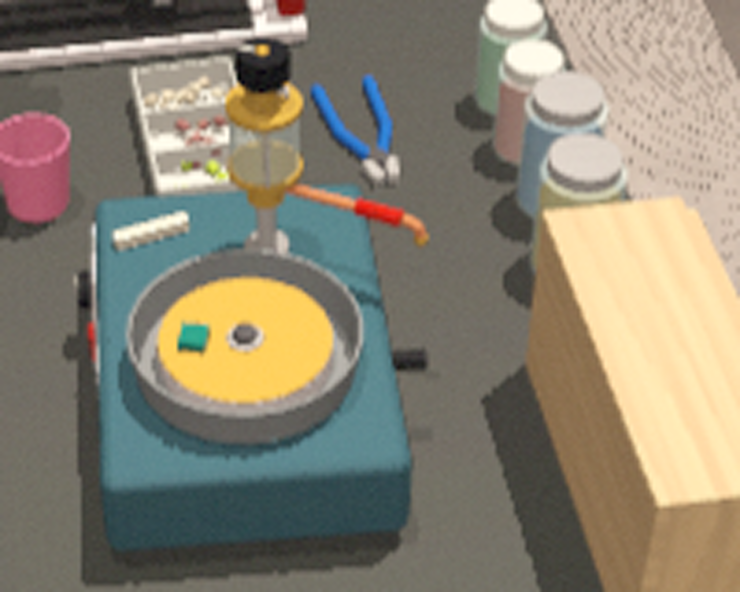

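```bash
cat > h.py <<'E'
from rig import robot
import cv2, numpy as np
from scipy.optimize import least_squares
M={c:robot.camera_model(c) for c in('side','top')}
def proj(c,X):
    m=M[c]; p=np.array(m['intrinsics'])@(np.array(m['R'])@np.array(X,float)+np.array(m['t'])); return p[:2]/p[2]
def ray(c,uv,z):
    m=M[c]; R=np.array(m['R']); d=R.T@np.linalg.inv(m['intrinsics'])@np.array([*uv,1.]); C=-R.T@np.array(m['t']); return C+d*(z-C[2])/d[2]
def tri(pts): # {cam:uv}
    f=lambda X:np.concatenate([proj(c,X)-uv for c,uv in pts.items()])
    r=least_squares(f,[.6,.1,.2]); return r.x, np.abs(r.fun).max()
def blob(im,mask,box):
    x0,y0,x1,y1=box; k=np.zeros(mask.shape,bool); k[y0:y1,x0:x1]=1
    n,l,s,c=cv2.connectedComponentsWithStats((mask&k).astype(np.uint8)); i=1+np.argmax(s[1:,4]); return c[i],s[i],l==i
def red(im):
    h=cv2.cvtColor(im,cv2.COLOR_BGR2HSV); return ((h[...,0]<6)|(h[...,0]>174))&(h[...,1]>190)&(h[...,2]>120)
def yel(im):
    h=cv2.cvtColor(im,cv2.COLOR_BGR2HSV); return (abs(h[...,0].astype(int)-24)<6)&(h[...,1]>90)&(h[...,2]>170)
E
python3 - <<'E'
from h import *
t=cv2.imread('pics/top0.png'); s=cv2.imread('pics/side0.png')
# red sleeve
rt=blob(t,red(t),(215,138,250,172)); rs=blob(s,red(s),(285,175,320,200)); print('red',rt[0],rt[1],rs[0],rs[1])
print('tri',tri({'top':rt[0],'side':rs[0]}), ray('top',rt[0],.188),ray('side',rs[0],.188))
# hub: dark
for c,im,b in(('top',t,(262,200,278,216)),('side',s,(258,212,275,228))):
    k=blob(im,im.max(2)<115,b); print('hub',c,k[0],k[1],ray(c,k[0],.146))
# plate ellipse from convex hull
for c,im,b in(('top',t,(238,175,302,240)),('side',s,(240,200,294,245))):
    k=blob(im,yel(im),b); hull=cv2.convexHull(np.argwhere(k[2])[:,::-1].astype(np.float32)); e=cv2.fitEllipse(hull); print('plate',c,e,ray(c,e[0],.135))
for c,im,b in(('top',t,(188,164,218,194)),('side',s,(260,136,282,160))):
    k=blob(im,im.max(2)<70,b); print('cap',c,k[0],k[1],ray(c,k[0],.329 if c=='top' else .317))
E
```

```text
red [234.08333333 154.47619048] [228 147  13  16  84] [301.90909091 186.97727273] [296 184  13   7  44]
tri (array([0.6376669 , 0.09612804, 0.18672351]), np.float64(0.2436746729620154)) [0.63672481 0.09594381 0.188     ] [0.63822873 0.09501473 0.188     ]
hub top [269.12820513 207.46153846] [266 204   7   8  39] [0.50304091 0.01015884 0.146     ]
hub side [265.16666667 221.08333333] [263 220   6   3  12] [ 5.03428360e-01 -3.33259352e-04  1.46000000e-01]
plate top ((269.0003967285156, 208.045166015625), (56.503211975097656, 56.94459915161133), 84.45964813232422) [0.50342916 0.01085666 0.135     ]
plate side ((265.8269348144531, 221.30633544921875), (33.70619201660156, 47.223716735839844), 88.43679809570312) [0.50659588 0.00941359 0.135     ]
cap top [202.17142857 178.37142857] [192 168  21  22 280] [0.54062102 0.15180538 0.329     ]
cap side [270.85333333 147.94      ] [264 141  15  14 150] [0.54583795 0.14840427 0.317     ]
```

```bash
cat >> h.py <<'E'
def capsil(c,x,y,dz=.0015):
    a=np.linspace(0,2*np.pi,60); P=[proj(c,(x+.022*np.cos(b),y+.022*np.sin(b),z)) for b in a for z in(.298+dz,.328+dz)]
    P=np.array(P); return P.min(0),P.max(0)
E
python3 - <<'E'
from h import *
t=cv2.imread('pics/top0.png'); s=cv2.imread('pics/side0.png')
kt=blob(t,t.max(2)<70,(188,164,218,194))[1]; ks=blob(s,s.max(2)<70,(260,136,282,160))[1]
hub={'top':np.array([269.05,207.6]),'side':np.array([265.8,220.8])}
rd={'top':np.array([234.08,154.48]),'side':np.array([301.91,186.98])}
def parts(p):
    hx,hy,th,q=p; h=np.array([hx,hy]); u=np.array([np.cos(th),np.sin(th)]); ax=h+.150*u
    d=-np.array([np.cos(th+q),np.sin(th+q)]); return h,ax,ax+.110*d
def f(p):
    h,ax,g=parts(p); r=[]
    for c,k in(('top',kt),('side',ks)):
        r.append(proj(c,(*h,.140))-hub[c]); r.append(proj(c,(*g,.188))-rd[c])
        lo,hi=capsil(c,*ax); 
        r.append((lo+hi)/2-(np.array(k[:2])+np.array(k[:2])+k[2:4]-1)/2)
    return np.concatenate(r)
r=least_squares(f,[.504,.01,1.3,1.1]); h,ax,g=parts(r.x)
print(r.x,h,ax,g); print(np.round(f(r.x).reshape(-1,2),2))
for c,k in(('top',kt),('side',ks)): print(k, np.round(capsil(c,*ax),1).tolist())
# wooden box: top-view corners vs side-view
print('box', ray('top',(310,127),0), ray('top',(250,127),0))
print('boxtop', tri({'top':(247,107),'side':(200+543/3.7,130+212/3.7)}), tri({'top':(369,105),'side':(200+655/3.7,130+500/3.7)}))
E
```

```text
[0.50489166 0.00974887 1.30240016 1.2746094 ] [0.50489166 0.00974887] [0.54466946 0.15437848] [0.63759875 0.09552148]
[[ 0.29 -0.44]
 [ 0.16 -0.34]
 [ 0.07 -0.43]
 [-0.56 -0.63]
 [-0.22 -0.08]
 [-0.82  0.03]]
[192 168  21  22 280] [[191.1, 167.0], [213.0, 189.2]]
[264 141  15  14 150] [[263.1, 139.5], [277.2, 155.6]]
box [ 0.7741004  -0.11589394  0.        ] [0.78012916 0.06716781 0.        ]
boxtop (array([0.77016373, 0.06102589, 0.19174838]), np.float64(2.6555219489896444)) (array([ 0.77367863, -0.26038586,  0.17863781]), np.float64(3.490716358550671))
```

The rows are not in the units I measure in: shifts go in shares of 600 mm and turns go in shares of 2 rad. I convert before sending: -80 mm is -0.1333, -50 mm is -0.0833, 0.15 rad is 0.075.

>>> {"method": "play_rows", "body": {
  "moves": [
    {"tz": -0.0833},
    {"tz": -0.1333, "az": 0.075},
    {"tz": -0.1333, "az": 0.075}
  ],
  "hand": 60
}}

```text
$.moves[0]: bad value
```

```bash
python3 - <<'E'
from h import *
o=robot.get_obs(); print(o['time_s'],o['ee_pos'],o['ee_rot'],o['qpos'],o['force'],o['wrist_torque'])
E
```

```text
0.6 [0.25132653 0.57225424 0.22264436] [2.34877219e-05 2.05409391e-01 9.78676137e-01 2.10356661e-05] [-1.22520044  0.41110864 -0.01271531  1.59620895  0.00565261  1.13426312
 -0.08221377] [ 0.27381272  0.11686073 -0.42815047] [ 0.03634186  0.02315366 -0.00250265]
```

Scaled: -258 mm is -0.43, -160 mm is -0.2667, 0.15 rad is 0.075.

>>> {"method": "play_rows", "body": {
  "moves": [
    {"tx": 0, "ty": 0, "tz": -0.075, "ax": 0, "ay": 0, "az": 0},
    {"tx": -0.025, "ty": -0.0133, "tz": -0.15, "ax": 0, "ay": 0, "az": 0},
    {"tx": -0.075, "ty": -0.0417, "tz": -0.2083, "ax": 0, "ay": 0, "az": 0.025},
    {"tx": -0.1417, "ty": -0.075, "tz": -0.2417, "ax": 0, "ay": 0, "az": 0.05},
    {"tx": -0.2117, "ty": -0.11, "tz": -0.2667, "ax": 0, "ay": 0, "az": 0.075},
    {"tx": -0.2833, "ty": -0.1467, "tz": -0.275, "ax": 0, "ay": 0, "az": 0.075},
    {"tx": -0.3567, "ty": -0.185, "tz": -0.275, "ax": 0, "ay": 0, "az": 0.075},
    {"tx": -0.43, "ty": -0.2233, "tz": -0.275, "ax": 0, "ay": 0, "az": 0.075}
  ],
  "hand": 50,
  "newtons": 20
}}

```text
time_s: 1.4
ee_pos: [0.4346, 0.3442, 0.3882]
ee_rot: [0.0, 0.278, 0.961, 0.001]
force: [0.7, 1.2, -0.3]
grip_width: 0.569
grip_force: 0.0
```

```bash
cat >> h.py <<'E'
from scipy.spatial.transform import Rotation as Ro
def st():
    o=robot.get_obs(); w=o['ee_rot']; R=Ro.from_quat([w[1],w[2],w[3],w[0]]).as_matrix()
    print('t',round(o['time_s'],2),'pos',np.round(o['ee_pos'],4),'yang',round(np.arctan2(R[1,1],R[0,1]),4),'tilt',np.round(R[:,2],3),'q',np.round(o['qpos'],3),'F',np.round(o['force'],1),'T',np.round(o['wrist_torque'],3),'g',round(o['grip_width']*87.8,1),round(o['grip_force'],1)); return o,R
def goto(xy,z,yang):
    o,R=st(); d=R.T@(np.array([*xy,z])-o['ee_pos']); a=np.arctan2(R[1,1],R[0,1])
    print('->tool mm',np.round(d*1000,1),'az',round((a-yang+np.pi)%(2*np.pi)-np.pi,3))
E
python3 - <<'E'
from h import *
goto((.6376,.0955),.38,1.006)
E
```

```text
t 1.4 pos [0.4346 0.3442 0.3882] yang 1.0072 tilt [ 0.001  0.001 -1.   ] q [-0.891  0.191  0.164  1.518 -0.031  1.434  0.281] F [ 0.7  1.2 -0.3] T [0.055 0.038 0.028] g 49.9 0.0
->tool mm [-304.4 -101.8    8.2] az 0.001
```

Scaled: -304 mm is -0.5067, -102 mm is -0.17.

>>> {"method": "play_rows", "body": {
  "moves": [
    {"tx": -0.0717, "ty": -0.0233, "tz": 0, "ax": 0, "ay": 0, "az": 0},
    {"tx": -0.145, "ty": -0.0483, "tz": 0, "ax": 0, "ay": 0, "az": 0},
    {"tx": -0.2183, "ty": -0.0733, "tz": 0, "ax": 0, "ay": 0, "az": 0},
    {"tx": -0.2917, "ty": -0.0983, "tz": 0, "ax": 0, "ay": 0, "az": 0},
    {"tx": -0.365, "ty": -0.1217, "tz": 0, "ax": 0, "ay": 0, "az": 0},
    {"tx": -0.4383, "ty": -0.1467, "tz": 0, "ax": 0, "ay": 0, "az": 0},
    {"tx": -0.5067, "ty": -0.17, "tz": 0, "ax": 0, "ay": 0, "az": 0},
    {"tx": -0.5067, "ty": -0.17, "tz": 0.0333, "ax": 0, "ay": 0, "az": 0}
  ]
}}

```text
time_s: 2.2
ee_pos: [0.6397, 0.0899, 0.3693]
ee_rot: [0.003, 0.282, 0.959, -0.001]
force: [-0.2, -0.8, 0.5]
grip_width: 0.57
grip_force: 0.0
```

```bash
python3 - <<'E'
from h import *
goto((.6376,.0955),.170,1.006)
E
```

```text
t 2.2 pos [0.6397 0.0899 0.3693] yang 0.9982 tilt [ 0.005 -0.003 -1.   ] q [-0.453  0.376  0.348  1.337 -0.123  1.446  0.886] F [-0.2 -0.8  0.5] T [-0.048  0.02  -0.018] g 50.1 0.0
->tool mm [  5.9   3.6 199.2] az -0.008
```

Scaled: 130 mm is 0.2167, 110 mm is 0.1833.

>>> {"method": "play_rows", "body": {
  "moves": [
    {"tx": 0, "ty": 0, "tz": 0.0667, "ax": 0, "ay": 0, "az": 0},
    {"tx": 0, "ty": 0, "tz": 0.1333, "ax": 0, "ay": 0, "az": 0},
    {"tx": 0, "ty": 0, "tz": 0.1833, "ax": 0, "ay": 0, "az": 0},
    {"tx": 0, "ty": 0, "tz": 0.2167, "ax": 0, "ay": 0, "az": 0},
    {"tx": 0, "ty": 0, "tz": 0.2167, "ax": 0, "ay": 0, "az": 0}
  ]
}}

```text
time_s: 2.7
ee_pos: [0.6344, 0.0971, 0.2345]
ee_rot: [-0.002, 0.278, 0.961, -0.001]
force: [0.4, -0.2, -0.1]
grip_width: 0.573
grip_force: 0.0
```

```bash
python3 - <<'E'
from h import *
goto((.6376,.0955),.169,1.006)
for c in('top','side'):cv2.imwrite(f'pics/{c}1.png',robot.read_camera(c))
a=cv2.imread('pics/top1.png')[110:260,150:350]; b=cv2.imread('pics/side1.png')[100:250,200:400]
cv2.imwrite('pics/c.png',cv2.resize(np.hstack([a,b]),None,fx=2,fy=2,interpolation=cv2.INTER_CUBIC))
E
```

```text
t 2.7 pos [0.6344 0.0971 0.2345] yang 1.0071 tilt [-0.005 -0.001 -1.   ] q [-0.451  0.442  0.32   1.55  -0.146  1.179  0.904] F [ 0.4 -0.2 -0.1] T [-0.075  0.01  -0.053] g 50.3 0.0
->tool mm [-3.8  0.6 65.5] az 0.001
```

View pics/c.png

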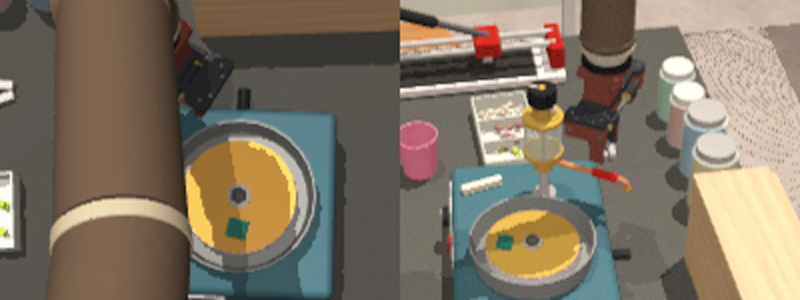

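Scaled: 66 mm is 0.11, 58 mm is 0.0967.

>>> {"method": "play_rows", "body": {
  "moves": [
    {"tx": 0, "ty": 0, "tz": 0.0417, "ax": 0, "ay": 0, "az": 0},
    {"tx": 0, "ty": 0, "tz": 0.075, "ax": 0, "ay": 0, "az": 0},
    {"tx": 0, "ty": 0, "tz": 0.0967, "ax": 0, "ay": 0, "az": 0},
    {"tx": 0, "ty": 0, "tz": 0.11, "ax": 0, "ay": 0, "az": 0},
    {"tx": 0, "ty": 0, "tz": 0.11, "ax": 0, "ay": 0, "az": 0},
    {"tx": 0, "ty": 0, "tz": 0.11, "ax": 0, "ay": 0, "az": 0}
  ]
}}

```text
time_s: 3.4
ee_pos: [0.6367, 0.0972, 0.1726]
ee_rot: [0.001, 0.278, 0.961, 0.0]
force: [0.4, -0.3, 0.1]
grip_width: 0.569
grip_force: 0.0
```

>>> {"method": "play_rows", "body": {
  "moves": [
    {"tx": 0, "ty": 0, "tz": 0, "ax": 0, "ay": 0, "az": 0},
    {"tx": 0, "ty": 0, "tz": 0, "ax": 0, "ay": 0, "az": 0},
    {"tx": 0, "ty": 0, "tz": 0, "ax": 0, "ay": 0, "az": 0},
    {"tx": 0, "ty": 0, "tz": 0, "ax": 0, "ay": 0, "az": 0},
    {"tx": 0, "ty": 0, "tz": 0, "ax": 0, "ay": 0, "az": 0},
    {"tx": 0, "ty": 0, "tz": 0, "ax": 0, "ay": 0, "az": 0}
  ],
  "hand": 5,
  "newtons": 12
}}

```text
time_s: 4.0
ee_pos: [0.6363, 0.0973, 0.1718]
ee_rot: [0.0, 0.278, 0.961, 0.0]
force: [0.7, -0.1, 0.3]
grip_width: 0.168
grip_force: 12.0
```

```bash
python3 - <<'E'
from h import *
o,R=st(); ax=np.array([.54467,.15438]); p=o['ee_pos'][:2]-ax; print(np.hypot(*p))
th=1.3024; print('q',(np.arctan2(-p[1],-p[0])-th))
# arc rows in present tool frame
th0=np.arctan2(p[1],p[0]); q0=(np.arctan2(-p[1],-p[0])-th); r=np.hypot(*p)
for q in np.linspace(q0,0,11)[1:]:
    a=th0+(q-q0); d=R.T@np.array([*(r*np.array([np.cos(a),np.sin(a)])-p),0]); print(np.round(d[:2]*1000,0),round(q0-q,3))
E
```

```text
t 4.0 pos [0.6363 0.0973 0.1718] yang 1.007 tilt [ 0.  0. -1.] q [-0.441  0.496  0.306  1.622 -0.166  1.049  0.92 ] F [ 0.7 -0.1  0.3] T [ 0.109 -0.035 -0.079] g 14.8 12.0
0.107955543654094
q 1.2818161497034781
[  1. -14.] 0.128
[  3. -27.] 0.256
[  8. -41.] 0.385
[ 14. -53.] 0.513
[ 21. -65.] 0.641
[ 30. -75.] 0.769
[ 40. -85.] 0.897
[ 51. -93.] 1.025
[ 64. -99.] 1.154
[  77. -104.] 1.282
```

Scaled: -85 mm is -0.1417, -75 mm is -0.125, 0.897 rad is 0.4485.

>>> {"method": "play_rows", "body": {
  "moves": [
    {"tx": 0.0017, "ty": -0.0233, "tz": 0, "ax": 0, "ay": 0, "az": 0.064},
    {"tx": 0.005, "ty": -0.045, "tz": 0, "ax": 0, "ay": 0, "az": 0.128},
    {"tx": 0.0133, "ty": -0.0683, "tz": 0, "ax": 0, "ay": 0, "az": 0.1925},
    {"tx": 0.0233, "ty": -0.0883, "tz": 0, "ax": 0, "ay": 0, "az": 0.2565},
    {"tx": 0.035, "ty": -0.1083, "tz": 0, "ax": 0, "ay": 0, "az": 0.3205},
    {"tx": 0.05, "ty": -0.125, "tz": 0, "ax": 0, "ay": 0, "az": 0.3845},
    {"tx": 0.0667, "ty": -0.1417, "tz": 0, "ax": 0, "ay": 0, "az": 0.4485},
    {"tx": 0.0667, "ty": -0.1417, "tz": 0, "ax": 0, "ay": 0, "az": 0.4485}
  ]
}}

```text
time_s: 4.8
ee_pos: [0.5556, 0.0487, 0.1718]
ee_rot: [-0.001, 0.668, 0.744, 0.001]
force: [-1.0, 4.5, -1.2]
grip_width: 0.166
grip_force: 12.1
```

```bash
python3 - <<'E'
from h import *
o,R=st(); ax=np.array([.54467,.15438]); th=1.3024; p=o['ee_pos'][:2]-ax
th0=np.arctan2(p[1],p[0]); q0=(np.arctan2(-p[1],-p[0])-th); r=np.hypot(*p); print(q0,r, R[:2,1]@R[:2,1], 'yaw want',th-np.pi/2+q0)
for q in np.linspace(q0,0,4)[1:]:
    a=th0+(q-q0); d=R.T@np.array([*(r*np.array([np.cos(a),np.sin(a)])-p),0]); print(np.round(d[:2]*1000,0),round(q0-q,3))
for c in('top','side'):cv2.imwrite(f'pics/{c}2.png',robot.read_camera(c))
a=cv2.imread('pics/top2.png')[110:260,150:350]; b=cv2.imread('pics/side2.png')[100:250,200:400]
cv2.imwrite('pics/d.png',cv2.resize(np.hstack([a,b]),None,fx=2,fy=2,interpolation=cv2.INTER_CUBIC))
E
```

```text
t 4.8 pos [0.5556 0.0487 0.1718] yang 0.1067 tilt [-0.001  0.003 -1.   ] q [-0.586  0.376  0.535  1.849 -0.231  0.979  0.156] F [-1.   4.5 -1.2] T [ 0.907  0.172 -0.189] g 14.5 12.1
0.37109103934584775 0.10622632270930178 0.9999998768738372 yaw want 0.1026947125509512
[  1. -13.] 0.124
[  3. -26.] 0.247
[  7. -38.] 0.371
```

View pics/d.png

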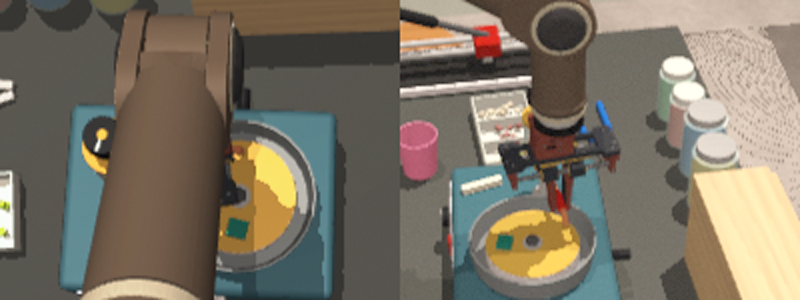

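Scaled: -38 mm is -0.0633, -26 mm is -0.0433, 0.371 rad is 0.1855.

>>> {"method": "play_rows", "body": {
  "moves": [
    {"tx": 0.0017, "ty": -0.0217, "tz": 0, "ax": 0, "ay": 0, "az": 0.062},
    {"tx": 0.005, "ty": -0.0433, "tz": 0, "ax": 0, "ay": 0, "az": 0.1235},
    {"tx": 0.0117, "ty": -0.0633, "tz": 0, "ax": 0, "ay": 0, "az": 0.1855},
    {"tx": 0.0117, "ty": -0.0633, "tz": 0, "ax": 0, "ay": 0, "az": 0.1855},
    {"tx": 0.0117, "ty": -0.0633, "tz": 0, "ax": 0, "ay": 0, "az": 0.1855}
  ]
}}

```text
time_s: 5.4
ee_pos: [0.5181, 0.052, 0.1718]
ee_rot: [-0.001, 0.792, 0.61, 0.001]
force: [0.6, 7.7, -0.7]
grip_width: 0.161
grip_force: 12.0
```

```bash
python3 - <<'E'
from h import *
o,R=st(); ax=np.array([.54467,.15438]); th=1.3024; p=o['ee_pos'][:2]-ax
print('q',np.arctan2(-p[1],-p[0])-th, 'yaw err',np.arctan2(R[1,1],R[0,1])-(th-np.pi/2), np.hypot(*p))
for c in('top','side'):cv2.imwrite(f'pics/{c}3.png',robot.read_camera(c))
a=cv2.imread('pics/top3.png')[150:250,180:320]; b=cv2.imread('pics/side3.png')[160:260,210:350]
cv2.imwrite('pics/e.png',cv2.resize(np.hstack([a,b]),None,fx=2.8,fy=2.8,interpolation=cv2.INTER_CUBIC))
E
```

```text
t 5.4 pos [0.5181 0.052  0.1718] yang -0.2589 tilt [ 0.     0.003 -1.   ] q [-0.695  0.322  0.628  1.94  -0.234  0.951 -0.214] F [ 0.6  7.7 -0.7] T [ 1.411  0.067 -0.02 ] g 14.2 12.0
q 0.014689423397012513 yaw err 0.009503559669490624 0.10577656507291353
```

View pics/e.png

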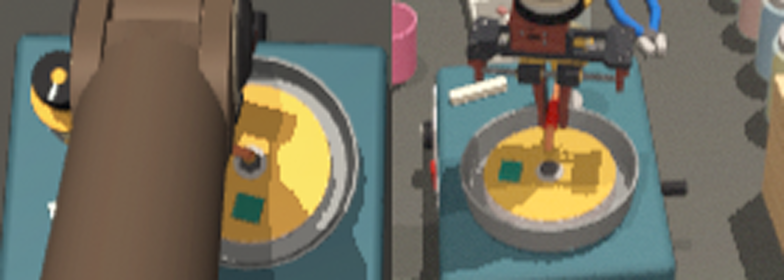

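Scaled: -1.5 mm is -0.0025, 0.01 rad is 0.005.

>>> {"method": "play_rows", "body": {
  "moves": [
    {"tx": 0, "ty": -0.0025, "tz": 0, "ax": 0, "ay": 0, "az": 0.005},
    {"tx": 0, "ty": -0.0025, "tz": 0, "ax": 0, "ay": 0, "az": 0.005},
    {"tx": 0, "ty": -0.0025, "tz": 0, "ax": 0, "ay": 0, "az": 0.005}
  ]
}}

```text
time_s: 5.8
ee_pos: [0.5175, 0.0522, 0.1718]
ee_rot: [-0.001, 0.796, 0.606, 0.001]
force: [1.9, 6.5, -2.6]
grip_width: 0.163
grip_force: 12.0
```

Scaled: -140 mm is -0.2333, -95 mm is -0.1583.

>>> {"method": "play_rows", "body": {
  "moves": [
    {"tx": 0, "ty": 0, "tz": 0, "ax": 0, "ay": 0, "az": 0},
    {"tx": 0, "ty": 0, "tz": 0, "ax": 0, "ay": 0, "az": 0},
    {"tx": 0, "ty": 0, "tz": 0, "ax": 0, "ay": 0, "az": 0},
    {"tx": 0, "ty": 0, "tz": 0, "ax": 0, "ay": 0, "az": 0},
    {"tx": 0, "ty": 0, "tz": -0.0333, "ax": 0, "ay": 0, "az": 0},
    {"tx": 0, "ty": 0, "tz": -0.0833, "ax": 0, "ay": 0, "az": 0},
    {"tx": 0, "ty": 0, "tz": -0.1583, "ax": 0, "ay": 0, "az": 0},
    {"tx": 0, "ty": 0, "tz": -0.2333, "ax": 0, "ay": 0, "az": 0}
  ],
  "hand": 50
}}

```text
time_s: 6.6
ee_pos: [0.5164, 0.0493, 0.3129]
ee_rot: [-0.0, 0.796, 0.605, -0.001]
force: [1.2, 1.0, -0.2]
grip_width: 0.57
grip_force: 0.0
```

Scaled: -140 mm is -0.2333, -120 mm is -0.2, -0.84 rad is -0.42.

>>> {"method": "play_rows", "body": {
  "moves": [
    {"tx": 0, "ty": 0, "tz": -0.075, "ax": 0, "ay": 0, "az": 0},
    {"tx": 0, "ty": 0, "tz": -0.1083, "ax": 0, "ay": 0, "az": 0},
    {"tx": 0, "ty": -0.0667, "tz": -0.1083, "ax": 0, "ay": 0, "az": -0.07},
    {"tx": 0, "ty": -0.1333, "tz": -0.1083, "ax": 0, "ay": 0, "az": -0.14},
    {"tx": 0, "ty": -0.2, "tz": -0.1083, "ax": 0, "ay": 0, "az": -0.21},
    {"tx": 0, "ty": -0.2333, "tz": -0.1083, "ax": 0, "ay": 0, "az": -0.28},
    {"tx": 0, "ty": -0.2333, "tz": -0.1083, "ax": 0, "ay": 0, "az": -0.35},
    {"tx": 0, "ty": -0.2333, "tz": -0.1083, "ax": 0, "ay": 0, "az": -0.42}
  ],
  "hand": 70
}}

```text
time_s: 7.4
ee_pos: [0.3815, 0.0872, 0.3769]
ee_rot: [-0.0, 0.477, 0.879, 0.001]
force: [-0.5, 0.5, -0.3]
grip_width: 0.796
grip_force: 0.0
```

```bash
python3 - <<'E'
from h import *
o,R=st()
for c in('top','side'):cv2.imwrite(f'pics/{c}4.png',robot.read_camera(c))
a=cv2.imread('pics/top4.png')[150:250,180:320]; b=cv2.imread('pics/side4.png')[130:230,210:350]
cv2.imwrite('pics/f.png',cv2.resize(np.hstack([a,b]),None,fx=2.8,fy=2.8,interpolation=cv2.INTER_CUBIC))
E
```

```text
t 7.4 pos [0.3815 0.0872 0.3769] yang 0.5755 tilt [ 0.001  0.001 -1.   ] q [-0.982 -0.176  0.545  1.881  0.091  1.411  0.117] F [-0.5  0.5 -0.3] T [-0.031  0.021  0.005] g 69.9 0.0
```

View pics/f.png

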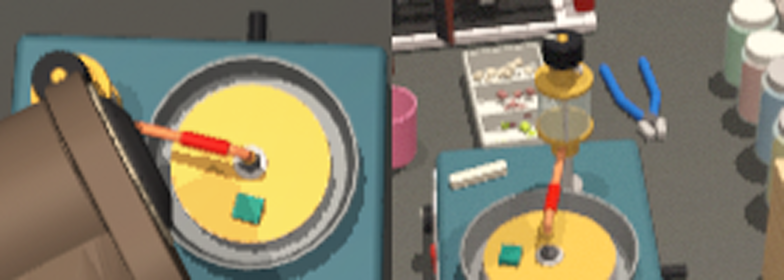

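```bash
python3 - <<'E'
from h import *
t=cv2.imread('pics/top4.png'); s=cv2.imread('pics/side4.png')
rt=blob(t,red(t),(230,185,275,215)); rs=blob(s,red(s),(250,180,285,215)); print(rt[0],rt[1],rs[0],rs[1])
hub=np.array([.50489,.00975])
def f(p):
    ax=hub+.150*np.array([np.cos(1.3024),np.sin(1.3024)]); a=1.3024+p[0]; g=ax-.110*np.array([np.cos(a),np.sin(a)])
    return np.concatenate([proj('top',(*g,.188))-rt[0]-[-.16,.34]*1,proj('side',(*g,.188))-rs[0]-[-.56,-.63]])
r=least_squares(f,[0.]);print('q',r.x,r.fun)
for q in(-.03,0,.03): print(q,np.round(f([q]),2))
print(ray('top',rt[0],.188),ray('side',rs[0],.188),tri({'top':rt[0],'side':rs[0]}))
goto((.5447,.1544),.36,.276)
E
```

```text
[252.60240964 200.51807229] [244 197  18   8  83] [266.97142857 199.88571429] [265 196   5   9  35]
q [-0.01580465] [ 0.71752207 -0.04431293 -0.40002216  1.265136  ]
-0.03 [ 0.55  0.54 -0.89  1.22]
0 [ 0.89 -0.7   0.14  1.31]
0.03 [ 1.2  -1.95  1.18  1.37]
[0.51462552 0.05018677 0.188     ] [0.5172378  0.05127081 0.188     ] (array([0.51555395, 0.05022795, 0.1885435 ]), np.float64(0.4849627125891516))
t 7.5 pos [0.3818 0.0871 0.3768] yang 0.5711 tilt [ 0.     0.001 -1.   ] q [-0.982 -0.175  0.546  1.881  0.091  1.411  0.113] F [-0.6 -0.4 -0.2] T [-0.1    0.012 -0.015] g 69.9 0.0
->tool mm [-31.4 173.4  16.8] az 0.295
```

Scaled: 173 mm is 0.2883, 130 mm is 0.2167, -1.12 rad is -0.56.

>>> {"method": "play_rows", "body": {
  "moves": [
    {"tx": -0.0133, "ty": 0.0717, "tz": 0, "ax": 0, "ay": 0, "az": -0.07},
    {"tx": -0.0267, "ty": 0.1433, "tz": 0, "ax": 0, "ay": 0, "az": -0.14},
    {"tx": -0.04, "ty": 0.2167, "tz": 0, "ax": 0, "ay": 0, "az": -0.21},
    {"tx": -0.0517, "ty": 0.2883, "tz": 0, "ax": 0, "ay": 0, "az": -0.28},
    {"tx": -0.0517, "ty": 0.2883, "tz": 0, "ax": 0, "ay": 0, "az": -0.35},
    {"tx": -0.0517, "ty": 0.2883, "tz": 0, "ax": 0, "ay": 0, "az": -0.42},
    {"tx": -0.0517, "ty": 0.2883, "tz": 0, "ax": 0, "ay": 0, "az": -0.49},
    {"tx": -0.0517, "ty": 0.2883, "tz": 0, "ax": 0, "ay": 0, "az": -0.56}
  ]
}}

```text
time_s: 8.3
ee_pos: [0.5447, 0.1541, 0.376]
ee_rot: [-0.0, -0.059, 0.998, -0.0]
force: [-0.3, 0.4, 0.1]
grip_width: 0.796
grip_force: 0.0
```

Scaled: -1.12 rad is -0.56.

>>> {"method": "play_rows", "body": {
  "moves": [
    {"tx": 0, "ty": 0, "tz": 0, "ax": 0, "ay": 0, "az": -0.07},
    {"tx": 0, "ty": 0, "tz": 0, "ax": 0, "ay": 0, "az": -0.14},
    {"tx": 0, "ty": 0, "tz": 0, "ax": 0, "ay": 0, "az": -0.21},
    {"tx": 0, "ty": 0, "tz": 0, "ax": 0, "ay": 0, "az": -0.28},
    {"tx": 0, "ty": 0, "tz": 0, "ax": 0, "ay": 0, "az": -0.35},
    {"tx": 0, "ty": 0, "tz": 0, "ax": 0, "ay": 0, "az": -0.42},
    {"tx": 0, "ty": 0, "tz": 0, "ax": 0, "ay": 0, "az": -0.49},
    {"tx": 0, "ty": 0, "tz": 0, "ax": 0, "ay": 0, "az": -0.56}
  ]
}}

```text
time_s: 9.1
ee_pos: [0.5446, 0.1542, 0.3762]
ee_rot: [-0.0, -0.581, 0.814, 0.0]
force: [-0.1, -0.1, 0.5]
grip_width: 0.801
grip_force: 0.0
```

```bash
python3 - <<'E'
from h import *
goto((.5447,.1544),.303,2.9)
E
```

```text
t 9.1 pos [0.5446 0.1542 0.3762] yang 2.8095 tilt [-0.001 -0.    -1.   ] q [-0.716  0.223  0.446  1.527 -0.097  1.414  2.544] F [-0.1 -0.1  0.5] T [0.124 0.059 0.044] g 70.3 0.0
->tool mm [-0.3 -0.1 73.2] az -0.09
```

Scaled: 73 mm is 0.1217, 68 mm is 0.1133.

>>> {"method": "play_rows", "body": {
  "moves": [
    {"tx": 0, "ty": 0, "tz": 0.0417, "ax": 0, "ay": 0, "az": 0},
    {"tx": 0, "ty": 0, "tz": 0.075, "ax": 0, "ay": 0, "az": 0},
    {"tx": 0, "ty": 0, "tz": 0.1, "ax": 0, "ay": 0, "az": 0},
    {"tx": 0, "ty": 0, "tz": 0.1133, "ax": 0, "ay": 0, "az": 0},
    {"tx": 0, "ty": 0, "tz": 0.1217, "ax": 0, "ay": 0, "az": 0},
    {"tx": 0, "ty": 0, "tz": 0.1217, "ax": 0, "ay": 0, "az": 0},
    {"tx": 0, "ty": 0, "tz": 0.1217, "ax": 0, "ay": 0, "az": 0}
  ]
}}

```text
time_s: 9.8
ee_pos: [0.5448, 0.1545, 0.3042]
ee_rot: [0.0, -0.58, 0.815, -0.0]
force: [-0.1, 0.6, -0.1]
grip_width: 0.795
grip_force: 0.0
```

```bash
python3 - <<'E'
from h import *
st()
E
```

```text
t 9.8 pos [0.5448 0.1545 0.3042] yang 2.8081 tilt [ 0.001  0.    -1.   ] q [-0.71   0.257  0.438  1.651 -0.114  1.258  2.558] F [-0.1  0.6 -0.1] T [ 0.121  0.05  -0.027] g 69.8 0.0
```

>>> {"method": "play_rows", "body": {
  "moves": [
    {"tx": 0, "ty": 0, "tz": 0, "ax": 0, "ay": 0, "az": 0},
    {"tx": 0, "ty": 0, "tz": 0, "ax": 0, "ay": 0, "az": 0},
    {"tx": 0, "ty": 0, "tz": 0, "ax": 0, "ay": 0, "az": 0},
    {"tx": 0, "ty": 0, "tz": 0, "ax": 0, "ay": 0, "az": 0},
    {"tx": 0, "ty": 0, "tz": 0, "ax": 0, "ay": 0, "az": 0},
    {"tx": 0, "ty": 0, "tz": 0, "ax": 0, "ay": 0, "az": 0}
  ],
  "hand": 38,
  "newtons": 15
}}

```text
time_s: 10.4
ee_pos: [0.5455, 0.1541, 0.3041]
ee_rot: [0.001, -0.58, 0.815, -0.001]
force: [4.9, -0.9, 0.4]
grip_width: 0.499
grip_force: 15.0
```

```bash
python3 - <<'E'
from h import *
st()
E
```

```text
t 10.4 pos [0.5455 0.1541 0.3041] yang 2.8084 tilt [ 0.002 -0.    -1.   ] q [-0.71   0.257  0.438  1.651 -0.113  1.256  2.559] F [ 4.9 -0.9  0.4] T [-0.105 -1.043  0.012] g 43.9 15.0
```

Scaled: -0.7 mm is -0.0012, 0.4 mm is 0.0007, 0.8 rad is 0.4.

>>> {"method": "play_rows", "body": {
  "moves": [
    {"tx": 0, "ty": -0.0012, "tz": 0, "ax": 0, "ay": 0, "az": 0},
    {"tx": 0, "ty": -0.0012, "tz": 0, "ax": 0, "ay": 0, "az": 0.05},
    {"tx": 0, "ty": -0.0012, "tz": 0.0002, "ax": 0, "ay": 0, "az": 0.11},
    {"tx": 0, "ty": -0.0012, "tz": 0.0003, "ax": 0, "ay": 0, "az": 0.17},
    {"tx": 0, "ty": -0.0012, "tz": 0.0003, "ax": 0, "ay": 0, "az": 0.23},
    {"tx": 0, "ty": -0.0012, "tz": 0.0005, "ax": 0, "ay": 0, "az": 0.29},
    {"tx": 0, "ty": -0.0012, "tz": 0.0005, "ax": 0, "ay": 0, "az": 0.35},
    {"tx": 0, "ty": -0.0012, "tz": 0.0007, "ax": 0, "ay": 0, "az": 0.4}
  ],
  "newtons": 25
}}

```text
time_s: 11.2
ee_pos: [0.5447, 0.155, 0.3036]
ee_rot: [-0.0, -0.215, 0.977, 0.001]
force: [-0.1, 0.8, 2.4]
grip_width: 0.495
grip_force: 25.0
```

```bash
python3 - <<'E'
from h import *
o,R=st(); print('tool F',np.round(R.T@o['force'],1))
E
```

```text
t 11.2 pos [0.5447 0.155  0.3036] yang 2.005 tilt [-0.001  0.001 -1.   ] q [-0.811  0.269  0.569  1.657 -0.152  1.26   1.794] F [-0.1  0.8  2.4] T [0.408 0.1   0.036] g 43.5 25.0
tool F [-0.2  0.8 -2.4]
```

Scaled: 0.5 mm is 0.0008, 0.4 mm is 0.0007, 0.95 rad is 0.475.

>>> {"method": "play_rows", "body": {
  "moves": [
    {"tx": 0, "ty": 0, "tz": 0.0002, "ax": 0, "ay": 0, "az": 0.06},
    {"tx": 0, "ty": 0, "tz": 0.0002, "ax": 0, "ay": 0, "az": 0.12},
    {"tx": 0, "ty": 0, "tz": 0.0003, "ax": 0, "ay": 0, "az": 0.18},
    {"tx": 0, "ty": 0, "tz": 0.0003, "ax": 0, "ay": 0, "az": 0.24},
    {"tx": 0, "ty": 0, "tz": 0.0005, "ax": 0, "ay": 0, "az": 0.3},
    {"tx": 0, "ty": 0, "tz": 0.0005, "ax": 0, "ay": 0, "az": 0.36},
    {"tx": 0, "ty": 0, "tz": 0.0007, "ax": 0, "ay": 0, "az": 0.42},
    {"tx": 0, "ty": 0, "tz": 0.0008, "ax": 0, "ay": 0, "az": 0.475}
  ]
}}

```text
time_s: 12.0
ee_pos: [0.5448, 0.1565, 0.3032]
ee_rot: [-0.0, 0.254, 0.967, 0.001]
force: [-0.2, 5.0, 2.9]
grip_width: 0.496
grip_force: 25.0
```

```bash
python3 - <<'E'
from h import *
o,R=st(); print('tool F',np.round(R.T@o['force'],1))
E
```

```text
t 12.0 pos [0.5448 0.1565 0.3032] yang 1.0562 tilt [ 0.     0.003 -1.   ] q [-0.939  0.293  0.743  1.665 -0.209  1.264  0.902] F [-0.2  5.   2.9] T [ 1.065 -0.232  0.047] g 43.6 25.0
tool F [ 2.6  4.3 -2.9]
```

Scaled: 0.9 mm is 0.0015, 0.5 mm is 0.0008, 0.6 rad is 0.3.

>>> {"method": "play_rows", "body": {
  "moves": [
    {"tx": 0.0005, "ty": 0.0008, "tz": 0.0002, "ax": 0, "ay": 0, "az": 0.05},
    {"tx": 0.0008, "ty": 0.0015, "tz": 0.0002, "ax": 0, "ay": 0, "az": 0.1},
    {"tx": 0.0008, "ty": 0.0015, "tz": 0.0003, "ax": 0, "ay": 0, "az": 0.15},
    {"tx": 0.0008, "ty": 0.0015, "tz": 0.0003, "ax": 0, "ay": 0, "az": 0.2},
    {"tx": 0.0008, "ty": 0.0015, "tz": 0.0005, "ax": 0, "ay": 0, "az": 0.25},
    {"tx": 0.0008, "ty": 0.0015, "tz": 0.0005, "ax": 0, "ay": 0, "az": 0.3},
    {"tx": 0.0008, "ty": 0.0015, "tz": 0.0005, "ax": 0, "ay": 0, "az": 0.3}
  ]
}}

```text
time_s: 12.7
ee_pos: [0.5456, 0.1571, 0.3029]
ee_rot: [0.0, 0.528, 0.849, 0.001]
force: [2.9, 4.4, 3.1]
grip_width: 0.498
grip_force: 25.0
```

```bash
python3 - <<'E'
from h import *
o,R=st(); print('tool F',np.round(R.T@o['force'],1))
E
```

```text
t 12.7 pos [0.5456 0.1571 0.3029] yang 0.459 tilt [ 0.001  0.002 -1.   ] q [-1.027  0.319  0.869  1.668 -0.256  1.27   0.352] F [2.9 4.4 3.1] T [ 1.021 -0.857 -0.075] g 43.7 25.0
tool F [ 2.7  4.6 -3. ]
```

Scaled: 0.7 mm is 0.0012, 0.4 mm is 0.0007, 0.3 rad is 0.15.

>>> {"method": "play_rows", "body": {
  "moves": [
    {"tx": 0.0007, "ty": 0.0012, "tz": 0, "ax": 0, "ay": 0, "az": 0.03},
    {"tx": 0.0007, "ty": 0.0012, "tz": 0.0002, "ax": 0, "ay": 0, "az": 0.06},
    {"tx": 0.0007, "ty": 0.0012, "tz": 0.0002, "ax": 0, "ay": 0, "az": 0.09},
    {"tx": 0.0007, "ty": 0.0012, "tz": 0.0002, "ax": 0, "ay": 0, "az": 0.12},
    {"tx": 0.0007, "ty": 0.0012, "tz": 0.0003, "ax": 0, "ay": 0, "az": 0.15},
    {"tx": 0.0007, "ty": 0.0012, "tz": 0.0003, "ax": 0, "ay": 0, "az": 0.15}
  ]
}}

```text
time_s: 13.3
ee_pos: [0.546, 0.1572, 0.3028]
ee_rot: [-0.0, 0.648, 0.762, 0.001]
force: [3.4, 5.1, 3.1]
grip_width: 0.498
grip_force: 25.0
```

```bash
python3 - <<'E'
from h import *
o,R=st(); print('tool F',np.round(R.T@o['force'],1), o['tau'][6])
E
```

```text
t 13.3 pos [0.546  0.1572 0.3028] yang 0.1616 tilt [ 0.001  0.002 -1.   ] q [-1.071  0.338  0.938  1.67  -0.285  1.277  0.085] F [3.4 5.1 3.1] T [ 0.94  -0.812 -0.065] g 43.7 25.0
tool F [ 4.5  4.2 -3.1] -0.6901696510612965
```

Scaled: 0.5 mm is 0.0008, 0.3 mm is 0.0005, 0.3 rad is 0.15.

>>> {"method": "play_rows", "body": {
  "moves": [
    {"tx": 0.0008, "ty": 0.0005, "tz": 0, "ax": 0, "ay": 0, "az": 0.03},
    {"tx": 0.0008, "ty": 0.0005, "tz": 0.0002, "ax": 0, "ay": 0, "az": 0.06},
    {"tx": 0.0008, "ty": 0.0005, "tz": 0.0002, "ax": 0, "ay": 0, "az": 0.09},
    {"tx": 0.0008, "ty": 0.0005, "tz": 0.0002, "ax": 0, "ay": 0, "az": 0.12},
    {"tx": 0.0008, "ty": 0.0005, "tz": 0.0003, "ax": 0, "ay": 0, "az": 0.15},
    {"tx": 0.0008, "ty": 0.0005, "tz": 0.0003, "ax": 0, "ay": 0, "az": 0.15}
  ]
}}

```text
time_s: 13.9
ee_pos: [0.5466, 0.1582, 0.3027]
ee_rot: [0.0, 0.754, 0.657, 0.001]
force: [4.5, 5.4, 4.2]
grip_width: 0.49
grip_force: 25.0
```

```bash
python3 - <<'E'
from h import *
o,R=st(); print('tool F',np.round(R.T@o['force'],1), o['tau'][6])
E
```

```text
t 13.9 pos [0.5466 0.1582 0.3027] yang -0.1366 tilt [ 0.002  0.002 -1.   ] q [-1.115  0.362  1.011  1.67  -0.32   1.284 -0.179] F [4.5 5.4 4.2] T [ 1.101 -0.987  0.495] g 43.1 25.0
tool F [ 5.9  3.7 -4.2] -1.163828819990158
```

Scaled: 0.06 rad is 0.03.

>>> {"method": "play_rows", "body": {
  "moves": [
    {"tx": 0, "ty": 0, "tz": 0, "ax": 0, "ay": 0, "az": 0},
    {"tx": 0, "ty": 0, "tz": 0, "ax": 0, "ay": 0, "az": 0.015},
    {"tx": 0, "ty": 0, "tz": 0, "ax": 0, "ay": 0, "az": 0.03},
    {"tx": 0, "ty": 0, "tz": 0, "ax": 0, "ay": 0, "az": 0.03}
  ],
  "newtons": 40
}}

```text
time_s: 14.3
ee_pos: [0.5469, 0.1588, 0.3028]
ee_rot: [-0.0, 0.772, 0.635, 0.002]
force: [6.0, 6.5, 4.6]
grip_width: 0.495
grip_force: 40.0
```

```bash
python3 - <<'E'
from h import *
o,R=st(); print('tool F',np.round(R.T@o['force'],1), o['tau'][6])
for c in('top','side'):cv2.imwrite(f'pics/{c}5.png',robot.read_camera(c))
a=cv2.imread('pics/top5.png')[150:250,160:300]; b=cv2.imread('pics/side5.png')[100:200,210:350]
cv2.imwrite('pics/g.png',cv2.resize(np.hstack([a,b]),None,fx=2.8,fy=2.8,interpolation=cv2.INTER_CUBIC))
E
```

```text
t 14.3 pos [0.5469 0.1588 0.3028] yang -0.1942 tilt [ 0.003  0.003 -1.   ] q [-1.124  0.367  1.025  1.67  -0.328  1.286 -0.23 ] F [6.  6.5 4.6] T [ 1.313 -1.271  0.997] g 43.4 40.0
tool F [ 7.5  4.6 -4.5] -1.2888417765498161
```

View pics/g.png

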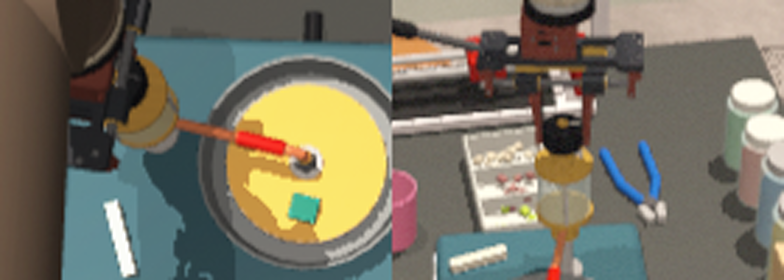

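>>> {"method": "play_rows", "body": {
  "moves": [
    {"tx": 0, "ty": 0, "tz": 0, "ax": 0, "ay": 0, "az": 0},
    {"tx": 0, "ty": 0, "tz": 0, "ax": 0, "ay": 0, "az": 0},
    {"tx": 0, "ty": 0, "tz": 0, "ax": 0, "ay": 0, "az": 0},
    {"tx": 0, "ty": 0, "tz": 0, "ax": 0, "ay": 0, "az": 0},
    {"tx": 0, "ty": 0, "tz": 0, "ax": 0, "ay": 0, "az": 0}
  ],
  "hand": 56
}}

```text
time_s: 14.9
ee_pos: [0.5455, 0.1561, 0.3019]
ee_rot: [-0.0, 0.774, 0.633, -0.0]
force: [-0.5, 0.0, 0.3]
grip_width: 0.635
grip_force: 0.0
```

```bash
python3 - <<'E'
from h import *
o,R=st(); goto((.5462,.1578),.3025,np.arctan2(R[1,1],R[0,1]))
E
```

```text
t 14.9 pos [0.5455 0.1561 0.3019] yang -0.201 tilt [-0.001 -0.    -1.   ] q [-1.123  0.368  1.027  1.673 -0.326  1.287 -0.233] F [-0.5  0.   0.3] T [-0.052  0.108 -0.007] g 55.8 0.0
t 14.9 pos [0.5455 0.1561 0.3019] yang -0.201 tilt [-0.001 -0.    -1.   ] q [-1.123  0.368  1.027  1.673 -0.326  1.287 -0.233] F [-0.5  0.   0.3] T [-0.052  0.108 -0.007] g 55.8 0.0
->tool mm [ 1.8  0.3 -0.6] az 0.0
```

>>> {"method": "play_rows", "body": {
  "moves": [
    {"tx": 0.0022, "ty": 0.0007, "tz": -0.0008, "ax": 0, "ay": 0, "az": 0},
    {"tx": 0.0022, "ty": 0.0007, "tz": -0.0008, "ax": 0, "ay": 0, "az": 0},
    {"tx": 0.0022, "ty": 0.0007, "tz": -0.0008, "ax": 0, "ay": 0, "az": 0}
  ]
}}

```text
time_s: 15.2
ee_pos: [0.5464, 0.1577, 0.3025]
ee_rot: [0.0, 0.774, 0.633, -0.0]
force: [0.9, -0.8, -0.8]
grip_width: 0.634
grip_force: 0.0
```

>>> {"method": "play_rows", "body": {
  "moves": [
    {"tx": 0, "ty": 0, "tz": 0, "ax": 0, "ay": 0, "az": 0},
    {"tx": 0, "ty": 0, "tz": 0, "ax": 0, "ay": 0, "az": 0},
    {"tx": 0, "ty": 0, "tz": 0, "ax": 0, "ay": 0, "az": 0},
    {"tx": 0, "ty": 0, "tz": 0, "ax": 0, "ay": 0, "az": 0},
    {"tx": 0, "ty": 0, "tz": 0, "ax": 0, "ay": 0, "az": 0},
    {"tx": 0, "ty": 0, "tz": 0, "ax": 0, "ay": 0, "az": 0}
  ],
  "hand": 36,
  "newtons": 30
}}

```text
time_s: 15.8
ee_pos: [0.5466, 0.1575, 0.3026]
ee_rot: [0.0, 0.775, 0.633, 0.0]
force: [3.0, -0.0, -0.3]
grip_width: 0.498
grip_force: 30.0
```

```bash
python3 - <<'E'
from h import *
o,R=st(); print('tool F',np.round(R.T@o['force'],1), o['tau'][6])
E
```

```text
t 15.8 pos [0.5466 0.1575 0.3026] yang -0.2011 tilt [ 0. -0. -1.] q [-1.123  0.369  1.027  1.67  -0.327  1.289 -0.235] F [ 3.  -0.  -0.3] T [-0.066 -0.273  0.024] g 43.7 30.0
tool F [0.6 3.  0.3] -0.005985922180116177
```

Scaled: 0.02 rad is 0.01.

>>> {"method": "play_rows", "body": {
  "moves": [
    {"tx": 0, "ty": 0, "tz": 0, "ax": 0, "ay": 0, "az": 0.01},
    {"tx": 0, "ty": 0, "tz": 0, "ax": 0, "ay": 0, "az": 0.01},
    {"tx": 0, "ty": 0, "tz": 0, "ax": 0, "ay": 0, "az": 0.01}
  ]
}}

```text
time_s: 16.1
ee_pos: [0.5466, 0.1576, 0.3026]
ee_rot: [0.0, 0.781, 0.625, 0.0]
force: [2.5, -0.8, -0.7]
grip_width: 0.495
grip_force: 30.0
```

```bash
python3 - <<'E'
from h import *
o,R=st(); print('tool F',np.round(R.T@o['force'],1), o['tau'][6])
E
```

```text
t 16.1 pos [0.5466 0.1576 0.3026] yang -0.2208 tilt [ 0.001 -0.    -1.   ] q [-1.126  0.371  1.032  1.67  -0.33   1.289 -0.252] F [ 2.5 -0.8 -0.7] T [-0.199 -0.518  0.362] g 43.4 30.0
tool F [-0.2  2.6  0.7] -0.3926367871463299
```

Scaled: -0.4 mm is -0.0007, -0.3 mm is -0.0005, -0.78 rad is -0.39.

>>> {"method": "play_rows", "body": {
  "moves": [
    {"tx": 0, "ty": 0, "tz": 0, "ax": 0, "ay": 0, "az": -0.04},
    {"tx": 0, "ty": 0, "tz": -0.0002, "ax": 0, "ay": 0, "az": -0.09},
    {"tx": 0, "ty": 0, "tz": -0.0002, "ax": 0, "ay": 0, "az": -0.14},
    {"tx": 0, "ty": 0, "tz": -0.0003, "ax": 0, "ay": 0, "az": -0.19},
    {"tx": 0, "ty": 0, "tz": -0.0003, "ax": 0, "ay": 0, "az": -0.24},
    {"tx": 0, "ty": 0, "tz": -0.0005, "ax": 0, "ay": 0, "az": -0.29},
    {"tx": 0, "ty": 0, "tz": -0.0005, "ax": 0, "ay": 0, "az": -0.34},
    {"tx": 0, "ty": 0, "tz": -0.0007, "ax": 0, "ay": 0, "az": -0.39}
  ]
}}

```text
time_s: 16.9
ee_pos: [0.5453, 0.1573, 0.3029]
ee_rot: [-0.001, 0.483, 0.876, -0.001]
force: [-3.6, -1.6, 2.0]
grip_width: 0.496
grip_force: 30.0
```

Scaled: -0.4 mm is -0.0007, -0.3 mm is -0.0005, -0.78 rad is -0.39.

>>> {"method": "play_rows", "body": {
  "moves": [
    {"tx": 0, "ty": 0, "tz": 0, "ax": 0, "ay": 0, "az": -0.05},
    {"tx": 0, "ty": 0, "tz": -0.0002, "ax": 0, "ay": 0, "az": -0.1},
    {"tx": 0, "ty": 0, "tz": -0.0002, "ax": 0, "ay": 0, "az": -0.15},
    {"tx": 0, "ty": 0, "tz": -0.0003, "ax": 0, "ay": 0, "az": -0.2},
    {"tx": 0, "ty": 0, "tz": -0.0003, "ax": 0, "ay": 0, "az": -0.25},
    {"tx": 0, "ty": 0, "tz": -0.0005, "ax": 0, "ay": 0, "az": -0.3},
    {"tx": 0, "ty": 0, "tz": -0.0005, "ax": 0, "ay": 0, "az": -0.35},
    {"tx": 0, "ty": 0, "tz": -0.0007, "ax": 0, "ay": 0, "az": -0.39}
  ]
}}

```text
time_s: 17.7
ee_pos: [0.5444, 0.1561, 0.3032]
ee_rot: [-0.002, 0.114, 0.993, -0.001]
force: [-6.8, -4.7, 4.2]
grip_width: 0.496
grip_force: 30.0
```

```bash
python3 - <<'E'
from h import *
o,R=st(); print('tool F',np.round(R.T@o['force'],1), o['tau'][6])
E
```

```text
t 17.7 pos [0.5444 0.1561 0.3032] yang 1.3415 tilt [-0.005 -0.001 -1.   ] q [-0.894  0.286  0.681  1.658 -0.187  1.268  1.165] F [-6.8 -4.7  4.2] T [-1.013  1.457 -0.115] g 43.6 30.0
tool F [ 5.6 -6.1 -4.1] -0.9149617329239845
```

Scaled: -0.9 mm is -0.0015, 0.8 mm is 0.0013, -0.032 rad is -0.016.

>>> {"method": "play_rows", "body": {
  "moves": [
    {"tx": 0.0013, "ty": -0.0015, "tz": 0, "ax": 0, "ay": 0, "az": -0.0075},
    {"tx": 0.0013, "ty": -0.0015, "tz": 0, "ax": 0, "ay": 0, "az": -0.016},
    {"tx": 0.0013, "ty": -0.0015, "tz": 0, "ax": 0, "ay": 0, "az": -0.016},
    {"tx": 0.0013, "ty": -0.0015, "tz": 0, "ax": 0, "ay": 0, "az": -0.016},
    {"tx": 0.0013, "ty": -0.0015, "tz": 0, "ax": 0, "ay": 0, "az": -0.016}
  ]
}}

```text
time_s: 18.2
ee_pos: [0.5444, 0.1561, 0.3032]
ee_rot: [-0.001, 0.1, 0.995, -0.001]
force: [-5.2, -3.2, 4.5]
grip_width: 0.496
grip_force: 30.0
```

```bash
python3 - <<'E'
from h import *
o,R=st(); print('tool F',np.round(R.T@o['force'],1), o['tau'][6])
for c in('top','side'):cv2.imwrite(f'pics/{c}6.png',robot.read_camera(c))
s=cv2.imread('pics/side6.png'); a=cv2.imread('pics/top6.png')
rs=blob(s,red(s),(250,180,285,215)); print('sleeve side',rs[0],rs[1])
b=cv2.resize(s[110:190,230:320],(400,356),interpolation=cv2.INTER_CUBIC); a=cv2.resize(a[150:240,170:270],(396,356),interpolation=cv2.INTER_CUBIC)
cv2.imwrite('pics/h.png',np.hstack([a,b]))
E
```

```text
t 18.2 pos [0.5444 0.1561 0.3032] yang 1.3699 tilt [-0.003 -0.001 -1.   ] q [-0.891  0.284  0.675  1.66  -0.184  1.265  1.19 ] F [-5.2 -3.2  4.5] T [-0.818  1.135 -0.019] g 43.6 30.0
tool F [ 4.5 -4.1 -4.5] 0.004257148102624342
sleeve side [267.08571429 199.77142857] [265 196   5   9  35]
```

View pics/h.png

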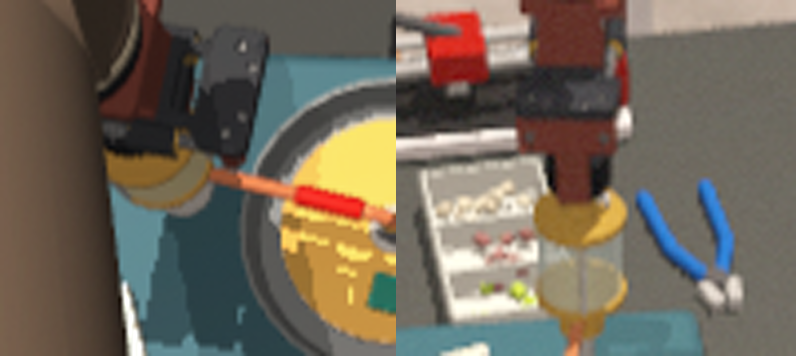

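```bash
python3 -c "
from rig import robot
print(robot.job_done())"
```

```text
the job is handed in; nothing more can be done
None
```

The job is handed in after about 18 s: the spout's nozzle is over the hub bolt to within an estimated 2.5 mm and has been let go. The cap was screwed down to its hard stop and backed off a quarter turn (1.571 rad measured at the gripper), and the gripper is still holding it at 30 N for you to nip up the lock screw.

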